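# Return a small carton through a sprung flap

## Task

Put the small flat carton away into the grey returns box: with one finger push the box's self-closing flap down and hold it open, and with the other finger push the carton off the end of the deck so that it drops through. Only push: do not pick the carton up, and do not push it onto the flap while the flap is shut. Finish with the carton inside, the flap sprung shut again, and the jar, the larger carton and the spool left where they stand.

Things in the scene. Friction and masses are not known exactly. Their poses are not given: they have to be found in the camera images.
- drop_box: Grey sheet-steel box fixed to the bench, hollow, 240 mm long (x), 130 wide (y), 160 tall. Origin on the bench under the line where deck ends and flap begins; x is the push direction, z up. Top: flat deck from x = -115 to 0 mm, opening with flap from 0 to 107, fixed rim to 125. Nothing stands above the deck but 3 mm hinge knuckles. Walls and floor 5 mm. A groove splits the deck (see point groove).
- groove (a point): Mid-length of the finger groove, at deck height, 58 mm in x before deck_end. The groove runs the whole length of the deck along its middle, 44 mm wide (y = -22 to 22 mm), 45 mm deep with a closed floor, open at both ends: behind the carton a fingertip can travel in it below deck level, at the same depth as the other fingertip that holds the flap down.
- deck_end (a point): Point on the box: middle of the deck's end edge, at deck height (160 mm above the bench); the opening begins here. Axes as the box.
- hinge_line (a point): Point on the box: middle of the flap's hinge line, at the far end of the opening, 107 mm in x past deck_end, at deck height.
- flap_lip (a point): Middle of the flap's free edge, on its upper face; with the flap shut it lies 2 mm past deck_end at deck height. It moves down with the flap.
- flap (a joint): Flap angle (rad): aluminium plate 105 mm long, 112 wide, 3 thick, hinged at hinge_line, flush with the deck at 0 = shut; grows as its free edge is pushed down into the box, stop at 1.3. A spring shuts it: about 0.8 N on the free edge starts it, 4 N at 50 mm or 10 N at 20 mm from the hinge open it wide; the carton's weight does not. A tip 30 mm below the deck opens it 0.4 rad at 70 mm from the hinge.
- carton: The carton to put away: small flat cardboard box, 32 mm (its x) by 80 mm (its y) by 18 mm tall, about 60 g. It lies flat on the deck, across the groove, its long sides roughly parallel to the deck's end (within 0.12 rad), its front face 6 to 22 mm short of it. Origin at the centre of its underside.
- jar: Bystander: round jar with a screw lid, 56 mm across, 75 mm tall, standing on the bench beside the box. Origin at the centre of its underside. Leave alone.
- big_carton: Bystander: larger cardboard carton, 60 x 70 x 50 mm tall, on the bench beside the box. Origin at the centre of its underside. Leave alone.
- spool: Bystander: empty pale wooden spool, 60 mm across, 40 mm tall, standing on the bench beside the box. Origin at the centre of its underside. Leave alone.
Things that resemble listed ones, but are neither listed nor needed, are in the scene too. Several things have the shape of the carton; the one meant has the colours described above.

How it is judged:
By the outcome, as a careful person would: the job done as asked, in the order asked, and still so for the second after the job is handed in, with the robot touching nothing.
It also fails if it takes over 32 s, if anything falls off the work surface, if the arm or the gripper's body presses on something with over 40 N, if the wrist force passes 120 N, or if a joint passes its speed limit or range.

## Robot

A 6-joint arm with a two-finger parallel gripper is mounted at the origin on the work surface. World frame = base frame: x ahead of the robot, y to its left, z up, the work surface at z = 0. Lengths are in m, angles in rad, forces in N, time in s.
With the tool pointing down it reaches from about 0.35 to 0.775 m from the base axis. Payload 5.5 kg.
Tool frame: the origin (TCP) lies on the mounting face of the last link; the fingertips stand 173 mm ahead of it and the grasp point (between the pads) lies 155 mm ahead of it; z points along the fingers, y is the line along which they close (so a half turn about z gives the same grasp; the last joint's range is limited). The gripper opens to 85 mm and grips with 20 to 120 N. Pads are 22 mm wide; open, the fingers measure 114 mm over their backs; the gripper's body (76 mm by 85 mm) begins 54 mm behind the grasp point. The pads swing forward as they close: fully open they stand 13 mm farther back than shut.
Start: joints at [1.069, 0.313, 0.046, 1.304, 0, 1.431], TCP at [0.204, 0.538, 0.405] pointing down, gripper open.
Joint ranges: [-2.76, 2.76], [-0.86, 1.69], [-1.03, 1.26], [-2.2, 2.34], [-1.47, 1.5], [-3.14, 3.14]. Speed limits (rad/s): [2.57, 2.57, 3.14, 3.14, 3.14, 3.14].

## Interface

Orientations are given as a unit quaternion [x, y, z, w].
In Python, from rig import arm gives the robot as it stands. Calls block until the motion is done:
- arm.move_ptp(position, orientation): joint-space move of the TCP to a pose.
- arm.movel(position, rot=None, v=0.15): straight line of the TCP; rot=None keeps the orientation; v is the mean speed in m/s.
- arm.move_joints(angles): joint-space move.
- arm.open() and arm.close(effort=None): open the fingers fully, or close them until they stop; effort is the grip in N (None keeps the last).
- arm.wait(seconds).
- arm.inverse_kinematics(position, orientation): joint angles nearest the present ones, or None.
- arm.observe(): the state.
- arm.camera(name): name is "side" or "top" or "wrist"; returns a dict with "pixels" (420x560x3 uint8, red, green, blue), "fov_y" (degrees; the focal length in pixels is half the picture's height over the tangent of half this angle, whatever the lens; pixels are square), "cx", "cy" (the principal point, pixels), "cam_to_world" (4x4, takes a point from camera to world coordinates). Camera axes: x right, y down, z forward; pixel columns grow to the right and rows downward; lengths in m; the calibration is good to about 2 mm. A picture is of the moment at which its call begins. There is no depth.
A pose or a line that the arm cannot do raises arm.PlanningError and nothing moves.
- arm.close_job(): hands the job in; it is judged then, once.
The state is a dict: "time": time; "joint_positions": joint angles; "joint_velocities": joint speeds; "joint_torque": joint torques, N m; "ee_pos": TCP position; "tool_rot": TCP orientation; "contact_force": force on the tool from outside, world axes, zero at the start; "ft_torque": the same for the moment, N m; "width": opening from 0.0 (shut) to 1.0 (fully open); "finger_force": force on a finger pad.
Only numpy, scipy, OpenCV 4.12 (cv2) and the standard library are available. Lean on these libraries where they do the work, as an engineer would, in place of code of your own. Each camera call takes 0.05 s, during which the arm holds its last target. There are 200 camera calls.

## Working session

There is one attempt and no reset: what is moved stays moved. The work goes in short steps, each a Python script; the robot and the scene stay as the last script left them, time stands still between calls to the robot, and variables do not carry over. Pictures are saved under pics/ and viewed, at most 10 in all, crops included, and the job is handed in when it is done.

```bash
ls; mkdir -p pics; python3 - <<'E'
from rig import arm
import cv2,numpy as np,pickle
d={}
for n in("side","top","wrist"):
    c=arm.camera(n);d[n]=c;cv2.imwrite(f"pics/{n}0.png",c["pixels"][:,:,::-1]);print(n,c["fov_y"],c["cx"],c["cy"],np.round(c["cam_to_world"],3).tolist())
pickle.dump(d,open("cams0.pkl","wb"))
print(arm.observe())
E
```

```text
pics
side 51.92044006828418 278.0351540432335 208.1715299764801 [[0.996, -0.067, 0.066, 0.494], [-0.094, -0.717, 0.691, -0.416], [0.001, -0.694, -0.72, 0.65], [0.0, 0.0, 0.0, 1.0]]
top 43.87074556634619 284.29219649344384 211.2187427593969 [[-0.006, -0.984, 0.179, 0.393], [-1.0, 0.009, 0.015, 0.067], [-0.017, -0.179, -0.984, 1.045], [0.0, 0.0, 0.0, 1.0]]
wrist 58.73940235526604 282.9346683548033 202.063697768072 [[0.355, 0.896, 0.268, 0.136], [0.935, -0.34, -0.103, 0.563], [-0.001, 0.287, -0.958, 0.373], [0.0, 0.0, 0.0, 1.0]]
{'time': 0.15, 'joint_positions': array([ 1.06939840e+00,  3.13895879e-01,  4.52498522e-02,  1.30359636e+00,
       -9.61705044e-06,  1.43119806e+00]), 'joint_velocities': array([-0.00048989, -0.00180175,  0.00289967, -0.00028657, -0.00020426,
       -0.00051619]), 'joint_torque': array([ 1.35959686e-03, -4.81064951e+01,  2.98815286e+01,  1.38878348e-02,
       -1.40035177e-04,  3.58116139e-06]), 'ee_pos': array([0.2034729 , 0.53765838, 0.4039789 ]), 'tool_rot': array([ 1.79914739e-01,  9.83681942e-01, -6.87725512e-04, -2.23218666e-04]), 'contact_force': array([-0.4120284 , -0.48247186, -0.29850497]), 'ft_torque': array([-0.00725426, -0.03628445,  0.01031838]), 'finger_force': 0.0, 'width': 0.9984970674049414}
```

View pics/top0.png

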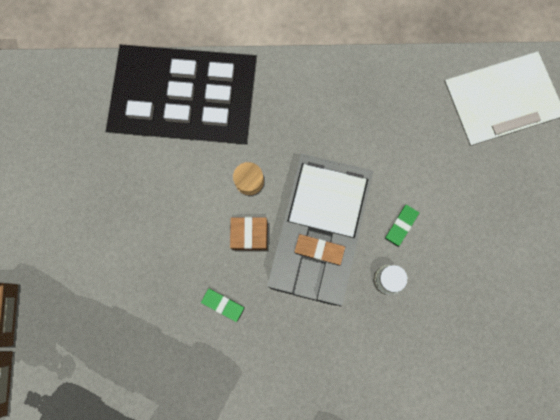

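View pics/side0.png

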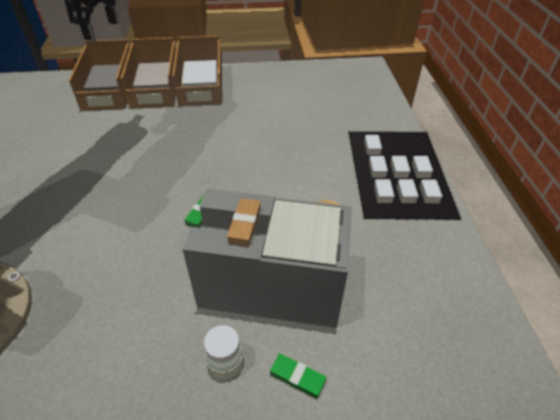

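Top view: the box's white flap is at about (328,200) and its deck at (305,270), so the push direction is up the picture. Candidates for the carton:
- Orange carton with white band on the deck at (320,249).
- Larger orange carton at (249,233) on the bench, a bystander.
- Green same-shaped cartons at (222,304) and (403,225) on the bench.

The one on the deck across the groove fits. The jar is at (391,279) and the spool at (248,178).

```bash
cat >h.py <<'E'
import numpy as np,cv2
def ray(c,uv,z):
    f=210/np.tan(np.radians(c["fov_y"])/2);T=np.array(c["cam_to_world"])
    uv=np.atleast_2d(uv).astype(float)
    d=np.c_[(uv[:,0]-c["cx"])/f,(uv[:,1]-c["cy"])/f,np.ones(len(uv))]@T[:3,:3].T
    o=T[:3,3];return (o+d*((z-o[2])/d[:,2])[:,None])[:,:2]
def big(m,near):
    n,l=cv2.connectedComponents(m.astype(np.uint8));return (l==l[near[1],near[0]]).astype(np.uint8)
def rect(m,c,z):
    k=max(cv2.findContours(m,cv2.RETR_EXTERNAL,cv2.CHAIN_APPROX_NONE)[0],key=len)[:,0]
    p=(ray(c,k,z)*1e4).astype(np.float32);r=cv2.minAreaRect(p)
    return np.array(r[0])/1e4,np.array(r[1])/1e4,r[2]
E
python3 - <<'E'
import pickle,cv2,numpy as np
from h import *
d=pickle.load(open("cams0.pkl","rb"))
for n,fl,ca in(("top",(328,200),(308,247)),("side",(300,230),(240,233))):
    c=d[n];im=c["pixels"];hsv=cv2.cvtColor(im,cv2.COLOR_RGB2HSV)
    print(n,im[fl[1],fl[0]],hsv[ca[1],ca[0]])
    w=big((im.min(2)>150),fl);print("flap",w.sum(),rect(w,c,.16))
    o=((hsv[:,:,0]<20)&(hsv[:,:,1]>110)&(hsv[:,:,2]>70)).astype(np.uint8)
    lab=(im.min(2)>130).astype(np.uint8);lab[w>0]=0
    o=cv2.morphologyEx(o,cv2.MORPH_CLOSE,np.ones((13,13)));o=big(o,ca);print("carton",o.sum(),rect(o,c,.178))
    if n=="top":
        v=im[130:330,240:440].copy();big_=cv2.resize(v,None,fx=3,fy=3,interpolation=cv2.INTER_CUBIC)
        for m,col in((w,(255,0,0)),(o,(0,0,255))):
            k=cv2.findContours(cv2.resize(m[130:330,240:440],None,fx=3,fy=3,interpolation=0),0,1)[0];cv2.drawContours(big_,k,-1,col,1)
        cv2.imwrite("pics/crop0.png",big_[:,:,::-1])
E
```

```text
top [214 220 220] [ 14 125 176]
flap 3852 (array([0.57459355, 0.00541358]), array([0.11204011, 0.10635579]), 75.34326934814453)
carton 827 (array([0.48593975, 0.02253732]), array([0.07737669, 0.03142714]), 73.84185028076172)
side [191 192 179] [ 16 132 174]
flap 3843 (array([0.57221685, 0.00632991]), array([0.11099622, 0.10471733]), 75.38361358642578)
carton 907 (array([0.48357378, 0.01659133]), array([0.08820098, 0.03376969]), 74.75480651855469)
```

View pics/crop0.png

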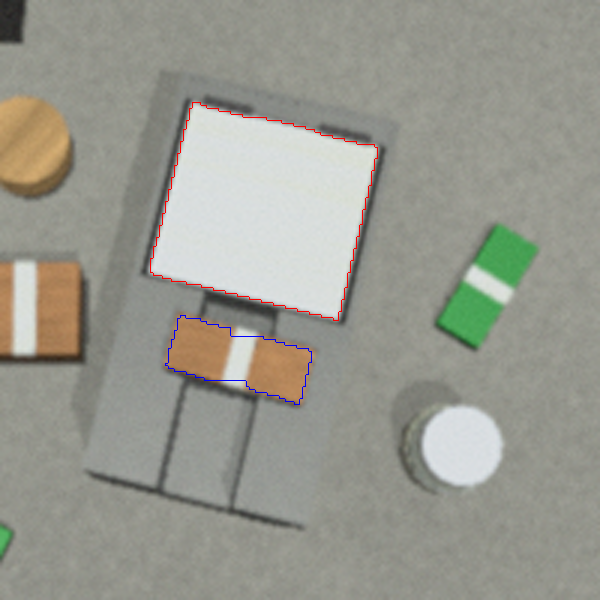

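The crop confirms it: the carton lies across the groove at about (239,360) in the crop. The flap is outlined correctly, and the box heading is about -14.6°. Next I hover.

```bash
cat >>h.py <<'E'
from scipy.spatial.transform import Rotation as Ro
A=np.radians(-14.63);U=np.array([np.cos(A),np.sin(A)]);V=np.array([-U[1],U[0]])
DE=np.array([.5734,.0059])-.0545*U
def quat(s):
    y=np.r_[s*U,0];z=np.array([0,0,-1.]);return Ro.from_matrix(np.c_[np.cross(y,z),y,z]).as_quat()
def P(x,y,z): return np.r_[DE+x*U+y*V,z]
E
python3 - <<'E'
from h import *
from rig import arm
for s in(1,-1):print(s,arm.inverse_kinematics(P(-.0175,-.005,.42),quat(s)))
c=[(abs(j[5]),s) for s in(1,-1) if (j:=arm.inverse_kinematics(P(-.0175,-.005,.42),quat(s))) is not None]
s=min(c)[1];print(s);open("s","w").write(str(s))
arm.move_ptp(P(-.0175,-.005,.42),quat(s))
arm.movel(P(-.0175,-.005,.36))
o=arm.observe();print(o["time"],o["ee_pos"],P(-.0175,-.005,.36),o["contact_force"])
a=arm.camera("side")["pixels"][140:330,150:390];
cv2.imwrite("pics/hov.png",cv2.resize(a,None,fx=3,fy=3,interpolation=2)[:,:,::-1])
E
```

```text
1 [-0.12148813  0.16884678 -0.10453785  1.29741171  0.          1.70464987]
-1 [-0.12148813  0.16884678 -0.10453785  1.29741171  0.         -1.43694278]
-1
3.1333 [0.50255883 0.01952705 0.36033134] [0.50247157 0.01924759 0.36      ] [ 0.23110922  0.36190615 -0.07250855]
```

View pics/hov.png

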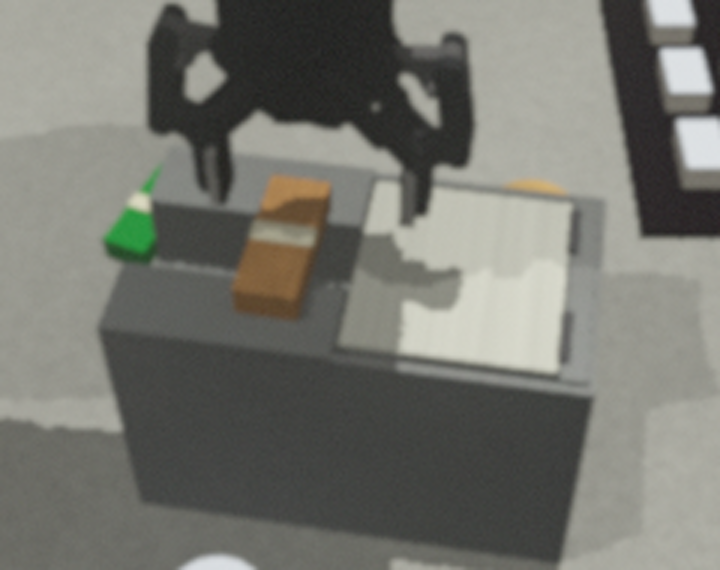

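The hover picture shows the rear finger tip at crop (218,200), behind the carton and over the groove. The front tip is at (412,222), over the flap and clear of the carton. I'll compute the tip height, then descend.

```bash
python3 - <<'E'
from h import *
from rig import arm
import pickle
c=pickle.load(open("cams0.pkl","rb"))["side"]
for uv in((150+412/3,140+224/3),(150+216/3,140+202/3)):
    for z in(.18,.19,.20,.21):
        r=ray(c,[uv],z)[0]-DE;print(z,np.round([r@U,r@V],4))
for z in(.33,.32,.31,.30,.295):
    arm.movel(P(-.0175,-.005,z),v=.06);o=arm.observe();print(z,np.round(o["ee_pos"],4),np.round(o["contact_force"],2),np.round(o["ft_torque"],2),o["time"])
a=arm.camera("side")["pixels"][140:330,150:390];
cv2.imwrite("pics/down.png",cv2.resize(a,None,fx=3,fy=3,interpolation=2)[:,:,::-1])
E
```

```text
0.18 [0.0276 0.0082]
0.19 [ 0.0288 -0.0011]
0.2 [ 0.03   -0.0104]
0.21 [ 0.0312 -0.0197]
0.18 [-0.0725  0.0072]
0.19 [-0.0692 -0.0021]
0.2 [-0.0659 -0.0113]
0.21 [-0.0625 -0.0206]
0.33 [0.5024 0.0192 0.3298] [-0.09  0.57 -1.06] [ 0.   -0.03 -0.  ] 3.8333
0.32 [0.5024 0.0192 0.3198] [-0.64  0.16  1.8 ] [-0.02  0.06  0.01] 4.15
0.31 [0.5023 0.0193 0.3096] [-0.58 -0.46  1.9 ] [-0.02  0.01 -0.02] 4.4667
0.3 [0.5022 0.0193 0.2995] [-1.13  0.63  2.22] [-0.01  0.04 -0.05] 4.7833
0.295 [0.5024 0.0193 0.2947] [-0.07 -0.29  1.69] [-0. -0.  0.] 5.0333
```

View pics/down.png

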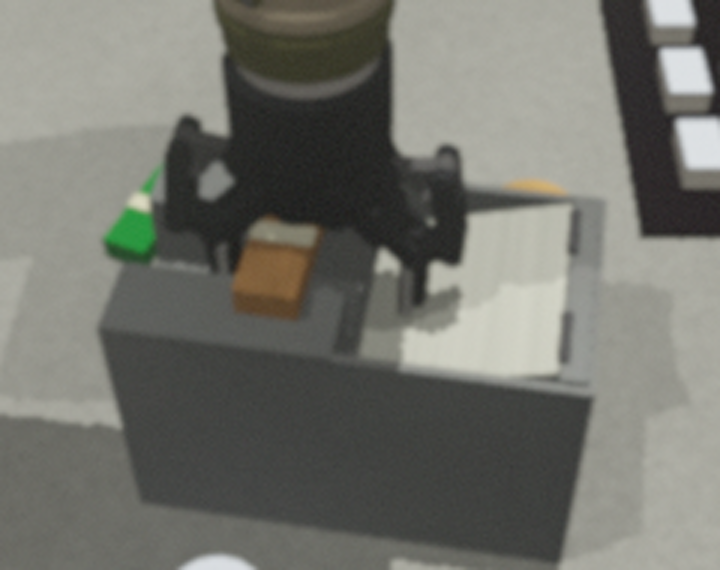

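The flap is pushed down by the front finger (tip at about (415,300)). The rear finger is in the groove behind the carton (215,265), and the carton is undisturbed. Now I push forward.

```bash
python3 - <<'E'
from h import *
from rig import arm
def st(k):
    o=arm.observe();print(k,np.round(o["ee_pos"],4),np.round(o["contact_force"],2),round(o["time"],2));return np.abs(o["contact_force"]).max()
for x,z in((-.0175,.292),(.0,.292),(.010,.292),(.018,.292),(.024,.293),(.029,.294)):
    arm.movel(P(x,-.005,z),v=.05)
    if st(x)>30:break
a=arm.camera("side")["pixels"][140:330,150:390];b=arm.camera("top")["pixels"][140:330,240:400]
cv2.imwrite("pics/push.png",cv2.resize(np.hstack([a,b]),None,fx=2,fy=2,interpolation=2)[:,:,::-1])
E
```

```text
-0.0175 [0.5025 0.0192 0.2919] [-0.44 -1.21  2.53] 5.33
0.0 [0.5201 0.0146 0.2921] [-0.71 -0.86  2.63] 5.83
0.01 [0.5294 0.0122 0.292 ] [-1.8  -0.17  2.22] 6.18
0.018 [0.5369 0.0102 0.2919] [-2.36 -0.17  2.34] 6.49
0.024 [0.5425 0.0088 0.2929] [-3.56  0.95  2.28] 6.77
0.029 [0.5473 0.0075 0.2938] [-3.84  1.03  2.1 ] 7.02
```

View pics/push.png

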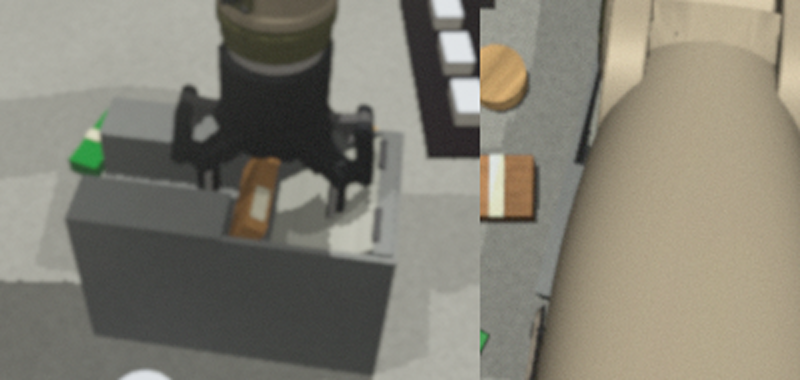

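The carton (about (258,195)) has tipped over the deck end, its front edge down on the open flap. I continue pushing a bit.

```bash
python3 - <<'E'
from h import *
from rig import arm
def st(k):
    o=arm.observe();print(k,np.round(o["ee_pos"],4),np.round(o["contact_force"],2),round(o["time"],2));return np.abs(o["contact_force"]).max()
for x,z in((.033,.295),(.036,.296),(.039,.297)):
    arm.movel(P(x,-.005,z),v=.05)
    if st(x)>30:break
arm.wait(.3);st("w")
a=arm.camera("side")["pixels"][140:330,150:390]
cv2.imwrite("pics/push2.png",cv2.resize(a,None,fx=3,fy=3,interpolation=2)[:,:,::-1])
E
```

```text
0.033 [0.5511 0.0066 0.2948] [-4.07  1.02  1.64] 7.37
0.036 [0.5537 0.0059 0.2957] [-5.54  1.26  1.77] 7.62
0.039 [0.5564 0.0052 0.2965] [-6.61  1.49  1.62] 7.87
w [0.5563 0.0052 0.2965] [-6.02  1.46  1.27] 8.17
```

View pics/push2.png

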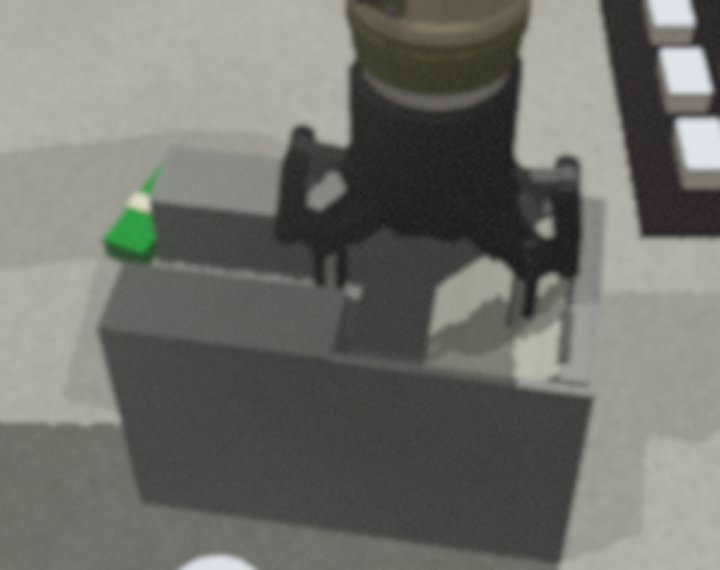

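The carton has dropped through: the opening is dark and nothing is on the deck or flap. Now I back off, lift and check.

```bash
python3 - <<'E'
from h import *
from rig import arm
s=int(open("s").read())
arm.movel(P(.02,-.005,.297),v=.08)
arm.movel(P(.02,-.005,.42),v=.1)
arm.move_joints([1.069,0.313,0.046,1.304,0,-1.43])
arm.wait(.5);o=arm.observe();print(o["time"],o["contact_force"])
a=arm.camera("side")["pixels"][110:400,150:390];b=arm.camera("top")["pixels"][110:400,190:440]
cv2.imwrite("pics/fin.png",cv2.resize(np.hstack([a,b]),None,fx=1.6,fy=1.6,interpolation=2)[:,:,::-1])
E
```

```text
12.7167 [-1.31111121 -0.23500002 -0.11214039]
```

View pics/fin.png

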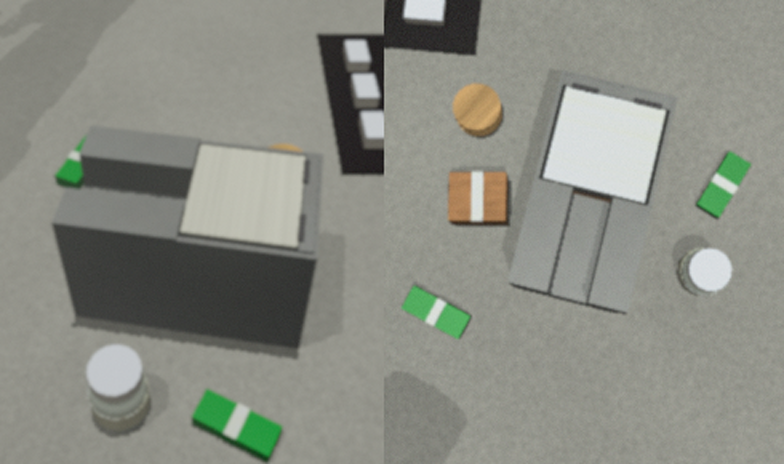

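The flap looks shut, the bystanders are unmoved and the deck is clear. There is a brown sliver at the groove's end, about (592,193). I'll check numerically that the flap is fully shut and enlarge that spot.

```bash
python3 - <<'E'
from h import *
from rig import arm
import pickle
d=pickle.load(open("cams0.pkl","rb"));out=[]
for n,fl in(("top",(328,200)),("side",(300,230))):
    c=arm.camera(n);im=c["pixels"]
    for q in(d[n]["pixels"],im):
        w=big(q.min(2)>150,fl);print(n,w.sum(),[np.round(v,4) for v in rect(w,c,.16)])
    r=im[215:265,285:355] if n=="top" else im[190:240,210:280]
    out.append(cv2.resize(r,None,fx=5.6,fy=5.6,interpolation=2))
cv2.imwrite("pics/z.png",np.hstack(out)[:,:,::-1])
E
```

```text
top 3852 [array([0.5746, 0.0054]), array([0.112 , 0.1064]), np.float64(75.3433)]
top 3854 [array([0.5747, 0.0052]), array([0.1119, 0.1061]), np.float64(75.6791)]
side 3843 [array([0.5722, 0.0063]), array([0.111 , 0.1047]), np.float64(75.3836)]
side 3849 [array([0.5721, 0.0064]), array([0.1112, 0.105 ]), np.float64(75.269)]
```

View pics/z.png

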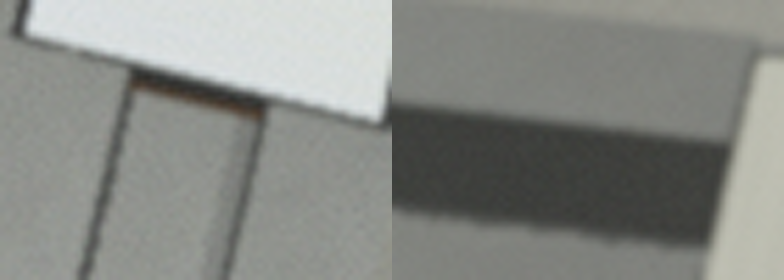

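The brown line just past the groove floor's end is the carton, seen below inside the box. The flap outline matches its shut pose at the start, so I hand in.

```bash
python3 -c "
from rig import arm
print(arm.close_job())"
```

```text
the job is handed in; nothing more can be done
None
```

The job is handed in: the carton was pushed through the held-open flap and lies inside the box, the flap is shut again, and the jar, larger carton and spool look undisturbed (about 13 s of the 32 s used).

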